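Cover the gouge

TASK

One of the two compartments of the wooden tool box holds the sharp palm gouge, the other the grey honing stone. Slide the cover of the gouge's compartment past its click catch until it is fully shut against the end wall, and leave the stone's compartment open. Do not shove the box along the bench, and leave the other things on the bench alone.

Things in the scene. Friction and masses are not known exactly. Their poses are not given: they have to be found in the camera images.
- box: loose wooden tool box, about 3.5 kg, 328 long (its y) x 192 (its x) mm; rim and end walls 58 mm high, end walls 8 mm thick with inner faces at y +-156 mm; side pushes beyond 20 to 35 N slide it. Origin: centre of the underside, z up. Two lanes along y, a wall between: front (middle at x -41 mm) and rear (x +41). Half of each lane is a compartment, half is solid, where its cover is parked open
- handle (a point): middle of the box's dark round carrying handle: 22 mm thick, along box x, over the box's middle, axis 92 mm above the bench (underside 81, top 103; posts 106), end posts at box x +-86 to +-96, y +-16 mm. Covers and grip blocks pass under it, a hand does not: a cover is moved by its trailing block up to the handle, then by its leading block beyond it
- front_floor (a point): middle of the front compartment's floor: 74 (box x) x 152 (box y) mm, at box x -41, y +80 mm, 10 mm above the bench
- rear_floor (a point): middle of the rear compartment's floor: same size, at box x +41, y -80 mm
- cover_front (a joint): front cover: pale board 152 (box y) x 74 x 6 mm, top 52 mm above the bench. Value = metres from shut: 0 = shut against the end wall, 0.160 = fully open; shuts towards box +y; grip blocks 66 mm either side of its middle; its middle is at box x -0.041, y 0.080 - v. Friction about 3 N. A sprung catch about 17 to 12 mm before shut resists with 7 to 11 N, not the stop
- cover_rear (a joint): rear cover: pale board 152 (box y) x 74 x 6 mm, top 52 mm above the bench. Value = metres from shut: 0 = shut against the end wall, 0.160 = fully open; shuts towards box -y; grip blocks 66 mm either side of its middle; its middle is at box x +0.041, y -0.080 + v. Friction about 3 N. A sprung catch about 17 to 12 mm before shut resists with 7 to 11 N, not the stop
- front_lead (a point): centre of the top face of the leading grip block of the front cover (the one nearer its shut end, +y): a red block 50 mm wide (box x) x 16 mm thick (along the slide, box y) x 24 mm high above the cover, top 76 mm above the bench
- front_trail (a point): centre of the top face of the trailing grip block of the front cover (-y end): a red block 50 mm wide (box x) x 16 mm thick (along the slide, box y) x 24 mm high above the cover, top 76 mm above the bench
- rear_lead (a point): centre of the top face of the leading grip block of the rear cover (the one nearer its shut end, -y): a red block 50 mm wide (box x) x 16 mm thick (along the slide, box y) x 24 mm high above the cover, top 76 mm above the bench
- rear_trail (a point): centre of the top face of the trailing grip block of the rear cover (+y end): a red block 50 mm wide (box x) x 16 mm thick (along the slide, box y) x 24 mm high above the cover, top 76 mm above the bench
- gouge: palm gouge, 134 mm long, dark wooden handle 25 mm thick and flat steel blade 11 mm wide, lying loose along box y in one of the compartments; origin under its middle; blade towards its +y
- stone: grey honing stone 45 x 120 x 20 mm, lying loose in the other compartment; origin: centre of the underside
- mallet: bystander: turned wooden carver's mallet standing on its head, 90 mm across, 210 mm high; origin: centre of the underside
- frame_corner: bystander: gilded L-shaped picture-frame corner, 160 x 160 x 30 mm, lying flat; origin in the middle of its square, at the underside
- carving: bystander: pale carved wooden block 150 x 90 x 30 mm; origin: centre of the underside
Not all that is in view belongs to the job. Of the things shaped like the gouge, the wooden one is meant.

How it is judged:
By the outcome, as a careful person would: the job done as asked, in the order asked, and still so for the second after the job is handed in, with the robot touching nothing.
It also fails if it takes over 42 s, if anything falls off the work surface, if the arm or the gripper's body presses on something with over 40 N, if the wrist force passes 120 N, or if a joint passes its speed limit or range.

ROBOT

A 6-joint arm with a two-finger parallel gripper is mounted at the origin on the work surface. World frame = base frame: x ahead of the robot, y to its left, z up, the work surface at z = 0. Lengths are in mm, angles in degrees, forces in N, time in s.
With the tool pointing down it reaches from about 200 to 875 mm from the base axis. Payload 3.4 kg.
Tool frame: the origin (TCP) lies on the centre line of the jaws, within the pads' length; the fingertips stand 22 mm ahead of it and the grasp point (between the pads) lies 3 mm ahead of it; z points along the fingers, y is the line along which they close (so a half turn about z gives the same grasp; the last joint's range is limited). The gripper opens to 94 mm and grips with 3 to 60 N. Pads are 16 mm wide; open, the fingers measure 119 mm over their backs; the gripper's body (75 mm by 177 mm) begins 78 mm behind the grasp point.
Start: joints at [-73.109, 15.808, 86.224, -0, 77.962, -6.933], TCP at [232.258, -526.041, 227.493] pointing down, gripper open.
Joint ranges: [-165.64, 165.64], [-43.16, 119.46], [12.63, 154.43], [-67.54, 247.53], [6.08, 155.33], [-154.97, 154.97]. Speed limits (degrees/s): [147.25, 147.25, 180, 180, 180, 180].

INTERFACE

Orientations are given as [roll, pitch, yaw] about the fixed x, y, z axes, in that order (R = Rz(yaw) Ry(pitch) Rx(roll)).
In Python, from rig import sensors, imaging, manip gives the robot as it stands.
- The arm moves only by the tool drive_tool, never from a script. Its argument "motion" is a list of rows, each an object of numbers: "tx", "ty", "tz": the shift along the tool's x, y, z normalised to -1 to 1, where 1 is 0.02 m; "spin": the turn about the tool's z normalised to -1 to 1, where 1 is 0.1 rad. A call has 1 to 10 rows; each row shifts and turns the commanded pose from where the row before left it, along the tool's axes as they then stand; what a row does not reach is not made up. A row lasts 1/8 s, in which the tool goes at most 62.5 mm and 10.7 degrees, less where a joint would pass 70% of its speed; a pose out of reach is approached as far as the arm can. A call with a number of a shift or a turn outside -1 to 1 is refused whole. A call with a gripper value outside its range is refused whole. "fingers" is the opening, from 0 (shut) to 1 (fully open), set as the call begins (left out, the last holds). The fingers move at their own pace and stop on an object; "grip_force" is the grip in N (left out, the last holds). Time passes only in rows, so rows that do not move let the fingers close. It gives the time, the measured TCP pose, the force, the opening and the grip force at its end, in the units of the state.
- sensors.state(): the state, without advancing time (a new reading comes with each control period).
- imaging.get_image(name): name is "scene" or "top"; returns the picture (400x640x3 uint8, blue, green, red); there is no depth.
- imaging.get_calibration(name): a dict with "mtx" (3x3 intrinsics, pixels), "cam_to_world" (4x4, takes a point from camera to world coordinates). Camera axes: x right, y down, z forward; pixel columns grow to the right and rows downward; lengths in mm; the calibration is good to about 2 mm. A picture is of the moment at which its call begins. get_calibration takes no time and is no camera call.
- manip.finish_job(): hands the job in; it is judged then, once.
The state is a dict: "time_s": time; "joint_positions": joint angles; "joint_vel": joint speeds; "tau": joint torques, N m; "tcp_pos": TCP position; "ee_rot": TCP orientation; "force": force on the tool from outside, world axes, zero at the start; "torque": the same for the moment, N m; "gripper_width": finger opening in mm; "finger_force": force on a finger pad.
Only numpy, scipy, OpenCV 4.12 (cv2) and the standard library are available. Lean on these libraries where they do the work, as an engineer would, in place of code of your own. Each camera call takes 0.05 s, during which the arm holds its last target. There are 200 camera calls.

## Working session

There is one attempt and no reset: what is moved stays moved. The work goes in short steps, Python scripts to look and compute and a tool call to move; the robot and the scene stay as the last step left them, time stands still between calls to the robot, and variables do not carry over. Pictures are saved under pics/ and viewed, at most 10 in all, crops included, and the job is handed in when it is done.

Besides the shell and the picture viewer there is one more tool, called as name([rows], argument=value, ...), one row to a line, values as JSON. drive_tool: Moves the arm, as the interface text tells. Its arguments: {"type":"object","properties":{"motion":{"type":"array"},"fingers":{"type":"number"},"grip_force":{"type":"number"}},"required":["motion"]}

```bash
mkdir -p pics; python3 - <<'E'
from rig import sensors, imaging
import cv2
for n in("scene","top"):
    cv2.imwrite(f"pics/{n}0.png",imaging.get_image(n)); c=imaging.get_calibration(n); print(n,c["mtx"],c["cam_to_world"])
print(sensors.state())
E
```

```text
scene [[471.32888569   0.         318.21539501]
 [  0.         471.32888569 199.33604407]
 [  0.           0.           1.        ]] [[ 8.19027993e-01  4.60472474e-01 -3.42283870e-01  1.01907701e+03]
 [ 5.73653742e-01 -6.46078404e-01  5.03491887e-01 -6.74458272e+02]
 [ 1.07019389e-02 -6.08726372e-01 -7.93308056e-01  1.17252480e+03]
 [ 0.00000000e+00  0.00000000e+00  0.00000000e+00  1.00000000e+00]]
top [[432.5012045    0.         313.08702927]
 [  0.         432.5012045  198.06893565]
 [  0.           0.           1.        ]] [[-7.50974132e-03 -9.89321707e-01  1.45554676e-01  3.89216613e+02]
 [-9.99855856e-01  9.64542653e-03  1.39725570e-02  1.31173264e+01]
 [-1.52272909e-02 -1.45428765e-01 -9.89251537e-01  1.22378764e+03]
 [ 0.00000000e+00  0.00000000e+00  0.00000000e+00  1.00000000e+00]]
{'time_s': 0.1, 'joint_positions': array([-7.31090699e+01,  1.58418351e+01,  8.62854635e+01, -2.64492775e-03,
        7.79630825e+01, -6.93226766e+00]), 'joint_vel': array([ 0.11080594, -0.09294805, -0.26421314, -0.01193663, -0.01353817,
       -0.06429578]), 'tau': array([ 2.35627391e-03, -4.05452299e+01, -2.37778473e+01,  7.03414972e-02,
        2.98687059e-02, -5.40717815e-05]), 'tcp_pos': array([ 232.09980184, -525.56588906,  226.7301673 ]), 'ee_rot': array([-1.79909968e+02, -8.34162575e-03,  2.38237448e+01]), 'force': array([ 0.46385786,  0.45120909, -0.03076447]), 'torque': array([-0.01511016, -0.00653498,  0.00240508]), 'finger_force': 0.0, 'gripper_width': 93.74132871156472}
```

View pics/scene0.png

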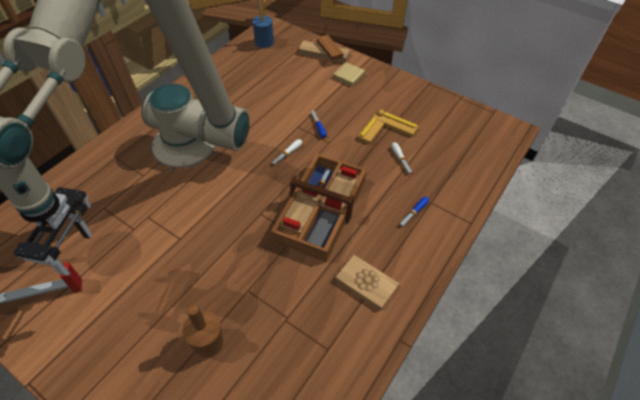

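View pics/top0.png

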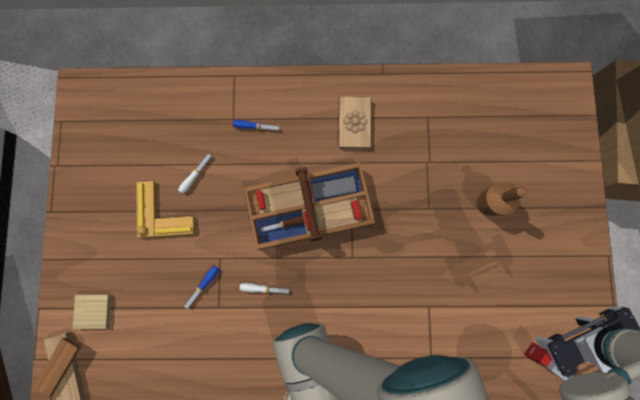

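The top view shows the box at about (310,205). The gouge with the dark handle seems to be in the lower-left compartment (285,222) and the grey stone in the upper-right one (335,188). The blue and white gouges on the bench are at (255,126), (195,173), (202,287) and (264,289). I'll confirm with a crop and measure.

```bash
cat > h.py <<'E'
import numpy as np, cv2
from rig import sensors, imaging
def cast(n,px,z):
    c=imaging.get_calibration(n);T=np.array(c["cam_to_world"])
    d=T[:3,:3]@np.linalg.inv(c["mtx"])@np.array([px[0],px[1],1.]);o=T[:3,3]
    return (o+d*(z-o[2])/d[2])[:2]
def proj(n,p):
    c=imaging.get_calibration(n);T=np.linalg.inv(c["cam_to_world"])
    q=np.array(c["mtx"])@(T[:3,:3]@np.array(p)+T[:3,3]);return q[:2]/q[2]
def reds(n,im,roi,z=76):
    h=cv2.cvtColor(im,cv2.COLOR_BGR2HSV)
    m=(((h[...,0]<5)|(h[...,0]>172))&(h[...,1]>170)&(h[...,2]>60)).astype(np.uint8)
    k,l,s,c=cv2.connectedComponentsWithStats(m)
    out=[]
    for i in range(1,k):
        if s[i,4]>8 and roi[0]<c[i][0]<roi[2] and roi[1]<c[i][1]<roi[3]:
            cn=cv2.findContours((l==i).astype(np.uint8),0,2)[0][0]
            r=cv2.minAreaRect(cn)
            out.append((s[i,4],c[i].round(1),cast(n,c[i],z).round(1),[ (cast(n,p,z)).round(0).tolist() for p in cv2.boxPoints(r)]))
    return out
E
python3 - <<'E'
from h import *
a=imaging.get_image("top");b=imaging.get_image("scene")
A=cv2.resize(a[155:255,235:385],None,fx=4,fy=4,interpolation=cv2.INTER_CUBIC)
B=cv2.resize(b[145:265,255:375],(400,400),interpolation=cv2.INTER_CUBIC)
cv2.imwrite("pics/crop.png",np.vstack([A[:, :], ])); cv2.imwrite("pics/cropB.png",B)
for n,i,r in(("top",a,(235,155,385,255)),("scene",b,(255,145,375,265))):
    for x in reds(n,i,r): print(n,*x)
E
```

```text
top 102 [260.  199.5] [555.6 172. ] [[578.0, 185.0], [581.0, 171.0], [534.0, 159.0], [530.0, 173.0]]
top 107 [355.6 209.4] [526.4 -83.8] [[548.0, -71.0], [551.0, -86.0], [505.0, -97.0], [501.0, -82.0]]
top 49 [306.4 220.3] [498.4  47.5] [[520.0, 56.0], [522.0, 49.0], [476.0, 38.0], [475.0, 45.0]]
scene 122 [348.8 171.3] [560.2 165.2] [[541.0, 145.0], [530.0, 175.0], [580.0, 185.0], [590.0, 155.0]]
scene 15 [310.6 193.1] [514.2  27.6] [[500.0, 22.0], [498.0, 27.0], [529.0, 34.0], [531.0, 29.0]]
scene 107 [332.8 203.2] [588.7  34.4] [[572.0, 17.0], [563.0, 41.0], [606.0, 51.0], [615.0, 26.0]]
scene 113 [291.1 222.8] [531.5 -91.3] [[511.0, -108.0], [503.0, -85.0], [551.0, -76.0], [559.0, -98.0]]
```

View pics/crop.png

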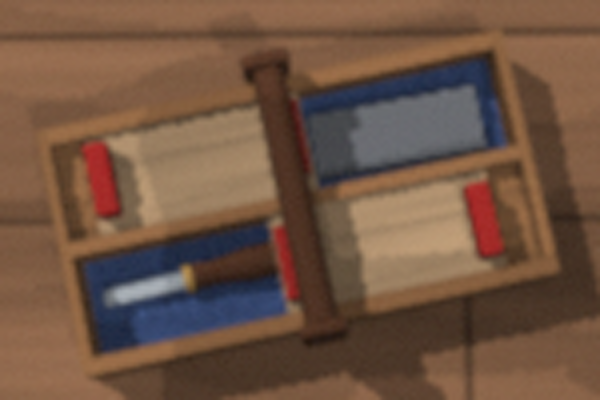

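View pics/cropB.png

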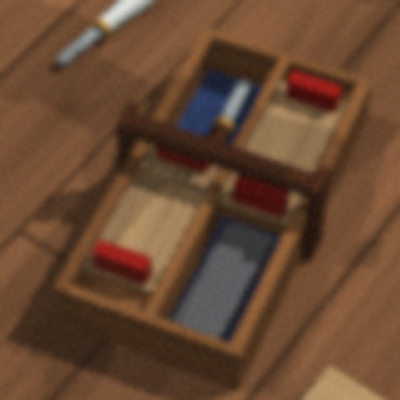

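The crop confirms that the brown-handled gouge with a brass ferrule is in the lower-left compartment (front lane, +y end). The grey stone is in the upper-right one. Both match the description, while the blue and white gouges on the bench are plastic decoys. The front cover's trailing block is at about (527,-85), and the box yaw is about 12.5° (132 mm block spacing and 82 mm lane spacing agree).

Plan: close the fingers and push the trailing block, then the leading block, from behind. At tool yaw 102.5°, tool x is the same as box +y.

drive_tool([
  {"spin": -1},
  {"spin": -1},
  {"spin": -1},
  {"spin": -1},
  {"spin": -1},
  {"spin": -1},
  {"spin": -1},
  {"spin": -1},
  {"spin": -1},
  {"spin": -1},
], fingers=0)

```text
$.motion[0]: bad value
```

drive_tool([
  {"spin": -1},
  {"spin": -1},
  {"spin": -1},
  {"spin": -0.74},
  {"tx": 1},
  {"tx": 1},
  {"tx": 1},
  {"tx": 1},
  {"tx": 1},
  {"tx": 1},
])

```text
$.motion[0]: bad value
```

```bash
python3 - <<'E'
from h import *
# yaw from pale covers / box outline: rim corners in the top crop (px*4 + 235,155)
P=[cast("top",(235+x/4,155+y/4),58) for x,y in((45,130),(498,36),(558,270),(92,374))]
print(np.round(P,1)); P=np.array(P)
print("centre",P.mean(0), "sides",[np.linalg.norm(P[i]-P[(i+1)%4]).round(1) for i in range(4)])
d=P[0]-P[1]+P[3]-P[2]; e=P[0]-P[3]+P[1]-P[2]
print("yaw",np.degrees(np.arctan2(-d[0],d[1])),np.degrees(np.arctan2(e[1],e[0])))
print("mallet",cast("top",(490,200),0))
E
```

```text
[[ 591.8  212.6]
 [ 654.3  -98.9]
 [ 492.5 -135.5]
 [ 425.4  178.5]]
centre [541.00184928  39.16601271] sides [np.float64(317.7), np.float64(165.8), np.float64(321.1), np.float64(169.9)]
yaw 11.708341091785716 12.169502389558142
mallet [ 558.83615319 -472.12215393]
```

drive_tool([
  {"tx": 0,"ty": 0,"tz": 0,"spin": -1},
  {"tx": 0,"ty": 0,"tz": 0,"spin": -1},
  {"tx": 0,"ty": 0,"tz": 0,"spin": -1},
  {"tx": 0,"ty": 0,"tz": 0,"spin": -1},
  {"tx": 0,"ty": 0,"tz": 0,"spin": -1},
  {"tx": 0,"ty": 0,"tz": 0,"spin": -1},
  {"tx": 0,"ty": 0,"tz": 0,"spin": -1},
  {"tx": 0,"ty": 0,"tz": 0,"spin": -1},
  {"tx": 0,"ty": 0,"tz": 0,"spin": -1},
  {"tx": 0,"ty": 0,"tz": 0,"spin": -1},
], fingers=0)

```text
time_s: 1.45
tcp_pos: [232.2, -525.9, 227.3]
ee_rot: [-180.0, -0.0, 81.3]
force: [-1.0, 0.6, -0.2]
gripper_width: 0.5
finger_force: 0.0
```

drive_tool([
  {"tx": 0,"ty": 0,"tz": 0,"spin": -1},
  {"tx": 0,"ty": 0,"tz": 0,"spin": -1},
  {"tx": 0,"ty": 0,"tz": 0,"spin": -1},
  {"tx": 0,"ty": 0,"tz": 0,"spin": -0.66},
  {"tx": 0,"ty": 0,"tz": 0,"spin": 0},
  {"tx": 1,"ty": 0,"tz": 0,"spin": 0},
  {"tx": 1,"ty": 0,"tz": 0,"spin": 0},
  {"tx": 1,"ty": 0,"tz": 0,"spin": 0},
  {"tx": 1,"ty": 0,"tz": 0,"spin": 0},
  {"tx": 1,"ty": 0,"tz": 0,"spin": 0},
])

```text
time_s: 2.7
tcp_pos: [211.1, -427.4, 227.4]
ee_rot: [180.0, 0.0, 102.0]
force: [0.8, -0.1, -0.0]
gripper_width: 0.1
finger_force: 0.0
```

drive_tool([
  {"tx": 0.8,"ty": 1,"tz": 0,"spin": 0},
  {"tx": 0.8,"ty": 1,"tz": 0,"spin": 0},
  {"tx": 0.8,"ty": 1,"tz": 0,"spin": 0},
  {"tx": 0.8,"ty": 1,"tz": 0,"spin": 0},
  {"tx": 0.8,"ty": 1,"tz": 0,"spin": 0},
  {"tx": 0.8,"ty": 1,"tz": 0,"spin": 0},
  {"tx": 0.8,"ty": 1,"tz": 0,"spin": 0},
  {"tx": 0.8,"ty": 1,"tz": 0,"spin": 0},
  {"tx": 0.8,"ty": 1,"tz": 0,"spin": 0},
  {"tx": 0.8,"ty": 1,"tz": 0,"spin": 0},
])

```text
time_s: 3.95
tcp_pos: [373.6, -229.0, 227.6]
ee_rot: [180.0, 0.0, 102.0]
force: [-0.0, -0.3, 1.1]
gripper_width: 0.5
finger_force: 0.0
```

drive_tool([
  {"tx": 0.4,"ty": 0.9,"tz": 0,"spin": 0},
  {"tx": 0.4,"ty": 0.9,"tz": 0,"spin": 0},
  {"tx": 0.4,"ty": 0.9,"tz": 0,"spin": 0},
  {"tx": 0.4,"ty": 0.9,"tz": 0,"spin": 0},
  {"tx": 0.4,"ty": 0.9,"tz": 0,"spin": 0},
  {"tx": 0.4,"ty": 0.9,"tz": 0,"spin": 0},
  {"tx": 0.4,"ty": 0.9,"tz": 0,"spin": 0},
  {"tx": 0.4,"ty": 0.9,"tz": 0,"spin": 0},
  {"tx": 0.4,"ty": 0.9,"tz": 0,"spin": 0},
  {"tx": 0,"ty": 0,"tz": 0,"spin": 0},
])

```text
time_s: 5.2
tcp_pos: [517.8, -124.8, 227.2]
ee_rot: [-180.0, -0.0, 102.2]
force: [-0.4, -0.4, 0.5]
gripper_width: 0.7
finger_force: 0.0
```

drive_tool([
  {"tx": 0.2,"ty": 0.9,"tz": 0,"spin": 0},
  {"tx": 0,"ty": 0,"tz": 1,"spin": 0},
  {"tx": 0,"ty": 0,"tz": 1,"spin": 0},
  {"tx": 0,"ty": 0,"tz": 1,"spin": 0},
  {"tx": 0,"ty": 0,"tz": 1,"spin": 0},
  {"tx": 0,"ty": 0,"tz": 1,"spin": 0},
  {"tx": 0,"ty": 0,"tz": 1,"spin": 0},
  {"tx": 0,"ty": 0,"tz": 0.6,"spin": 0},
  {"tx": 0,"ty": 0,"tz": 0,"spin": 0},
])

```text
time_s: 6.32
tcp_pos: [533.2, -117.8, 94.7]
ee_rot: [-179.9, -0.0, 102.1]
force: [0.3, 0.4, -0.1]
gripper_width: 0.3
finger_force: 0.0
```

```bash
python3 - <<'E'
from h import *
a=imaging.get_image("top");b=imaging.get_image("scene")
A=cv2.resize(a[155:265,235:405],None,fx=3,fy=3,interpolation=cv2.INTER_CUBIC)
B=cv2.resize(b[145:265,245:365],(330,330),interpolation=cv2.INTER_CUBIC)
c=np.zeros((330,840,3),np.uint8);c[:,:510]=A;c[:,510:]=B
cv2.imwrite("pics/start.png",c[:,:800])
s=sensors.state();print(s["tcp_pos"],s["ee_rot"],s["force"])
E
```

```text
[ 534.07039152 -118.11724035   95.95441634] [1.79949595e+02 3.34254453e-02 1.02078479e+02] [-0.49588739 -0.10097895 -0.57560419]
```

View pics/start.png

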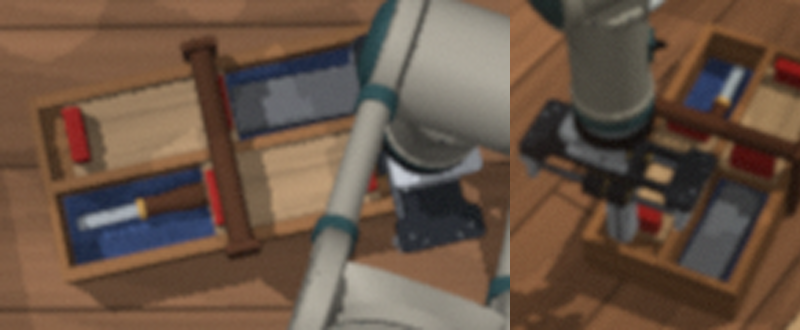

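The fingers stand just behind the front cover's trailing block: fingers at (622,220) in the picture, red block at (650,215), with the tip clear of the wall. I'll lower and push.

drive_tool([
  {"tx": 0,"ty": 0,"tz": 0.6,"spin": 0},
  {"tx": 0.4,"ty": 0,"tz": 0,"spin": 0},
  {"tx": 0.4,"ty": 0,"tz": 0,"spin": 0},
  {"tx": 0.5,"ty": 0,"tz": 0,"spin": 0},
  {"tx": 0.5,"ty": 0,"tz": 0,"spin": 0},
  {"tx": 0.5,"ty": 0,"tz": 0,"spin": 0},
  {"tx": 0.5,"ty": 0,"tz": 0,"spin": 0},
  {"tx": 0.5,"ty": 0,"tz": 0,"spin": 0},
  {"tx": 0.5,"ty": 0,"tz": 0,"spin": 0},
  {"tx": 0,"ty": 0,"tz": 0,"spin": 0},
])

```text
time_s: 7.68
tcp_pos: [517.4, -42.1, 83.6]
ee_rot: [180.0, -0.1, 102.1]
force: [-0.4, 0.1, -0.0]
gripper_width: -0.1
finger_force: 0.0
```

```bash
python3 - <<'E'
from h import *
a=imaging.get_image("top");b=imaging.get_image("scene")
for n,i,r in(("top",a,(235,155,385,255)),("scene",b,(255,145,375,265))):
    for x in reds(n,i,r): print(n,*x[:3])
A=cv2.resize(a[155:265,235:405],None,fx=3,fy=3,interpolation=cv2.INTER_CUBIC)
B=cv2.resize(b[145:265,245:365],(330,330),interpolation=cv2.INTER_CUBIC)
cv2.imwrite("pics/push1.png",np.hstack([A,B])[:,:800])
s=sensors.state();print(s["tcp_pos"],s["ee_rot"],s["force"])
E
```

```text
top 101 [260.  199.5] [555.5 171.9]
top 91 [284.7 224.9] [486.6 105.4]
scene 122 [348.9 171.5] [560.9 164.7]
scene 115 [317.5 174.7] [489.7  97.8]
scene 112 [332.6 203.2] [588.4  34.2]
scene 34 [305.7 208.1] [534.8 -25.8]
[517.61956979 -42.8095969   83.61713533] [ 1.79973695e+02 -5.82782406e-02  1.02083016e+02] [-0.04317411  0.22424765 -0.18585445]
```

View pics/push1.png

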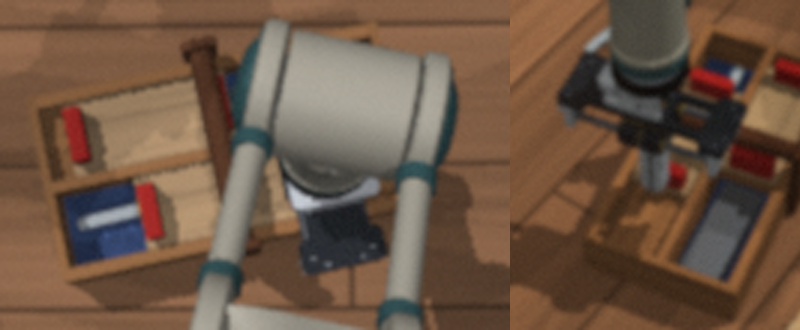

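The front cover has moved about 60 mm. Its leading block is at (149,210) in the picture, and the box and rear cover haven't moved. Next I'll locate the handle precisely to set the push limit.

```bash
python3 - <<'E'
from h import *
H=cast("top",(235+295/4,155+197/4),103);print("handle",H)
t=np.radians(12.1);u=np.array([-np.sin(t),np.cos(t)]);w=np.array([np.cos(t),np.sin(t)])
for n,p in(("tcp",(517.6,-42.8)),("lead",(487.3,104.8)),("rear_trail",(556.5,171))): d=np.array(p)-H; print(n,"box x %.1f y %.1f"%(d@w,d@u))
E
```

```text
handle [537.90208963  40.41029039]
tcp box x -37.3 y -77.1
lead box x -36.0 y 73.6
rear_trail box x 45.6 y 123.8
```

drive_tool([
  {"tx": 0.3,"ty": 0,"tz": 0,"spin": 0},
  {"tx": 0.4,"ty": 0,"tz": 0,"spin": 0},
  {"tx": 0.4,"ty": 0,"tz": 0,"spin": 0},
  {"tx": 0.4,"ty": 0,"tz": 0,"spin": 0},
  {"tx": 0.3,"ty": 0,"tz": 0,"spin": 0},
  {"tx": 0.2,"ty": 0,"tz": 0,"spin": 0},
  {"tx": 0,"ty": 0,"tz": 0,"spin": 0},
  {"tx": -0.5,"ty": 0,"tz": 0,"spin": 0},
])

```text
time_s: 8.78
tcp_pos: [510.1, -13.6, 83.1]
ee_rot: [-179.9, -0.1, 102.1]
force: [0.2, -0.2, -0.6]
gripper_width: 0.6
finger_force: 0.0
```

drive_tool([
  {"tx": 0,"ty": 0,"tz": -1,"spin": 0},
  {"tx": 0,"ty": 0,"tz": -1,"spin": 0},
  {"tx": 0,"ty": 0,"tz": -1,"spin": 0},
  {"tx": 0,"ty": 0,"tz": -1,"spin": 0},
  {"tx": 0,"ty": 0,"tz": -0.5,"spin": 0},
  {"tx": 0,"ty": 0,"tz": 0,"spin": 0},
])

```text
time_s: 9.52
tcp_pos: [511.3, -14.5, 173.7]
ee_rot: [180.0, 0.0, 102.1]
force: [-0.1, 0.0, 0.3]
gripper_width: 0.5
finger_force: 0.0
```

```bash
python3 - <<'E'
from h import *
a=imaging.get_image("top");b=imaging.get_image("scene")
for n,i,r in(("top",a,(235,155,385,255)),("scene",b,(255,145,375,265))):
    for x in reds(n,i,r): print(n,*x[:3])
s=sensors.state();print(s["tcp_pos"],s["ee_rot"],s["force"])
E
```

```text
top 104 [260.1 199.5] [555.6 171.8]
top 35 [316.7 218.7] [502.5  20.2]
top 96 [270.5 228.1] [478.5 143.2]
scene 121 [348.8 171.6] [560.7 164.2]
scene 102 [305.5 197.3] [511.   6.]
scene 109 [332.7 203.1] [588.2  34.6]
[510.61775007 -14.29249629 172.68159166] [-1.79909759e+02 -3.62282235e-02  1.02076532e+02] [ 0.740905    0.06161461 -0.52557476]
```

The leading block is now at (478,143), box y ≈ 113, so 33 mm is left. I'll cross above the handle and come down behind it.

drive_tool([
  {"tx": 1,"ty": 0.1,"tz": 0,"spin": 0},
  {"tx": 1,"ty": 0,"tz": 0,"spin": 0},
  {"tx": 1,"ty": 0,"tz": 0,"spin": 0},
  {"tx": 1,"ty": 0,"tz": 0,"spin": 0},
  {"tx": 1,"ty": 0,"tz": 0,"spin": 0},
  {"tx": 1,"ty": 0,"tz": 0,"spin": 0},
  {"tx": 0.6,"ty": 0,"tz": 0,"spin": 0},
  {"tx": 0,"ty": 0,"tz": 0,"spin": 0},
  {"tx": 0,"ty": 0,"tz": 0,"spin": 0},
])

```text
time_s: 10.75
tcp_pos: [485.6, 114.8, 173.2]
ee_rot: [-180.0, 0.0, 102.1]
force: [0.5, 0.8, 0.6]
gripper_width: 0.3
finger_force: 0.0
```

drive_tool([
  {"tx": 0,"ty": 0,"tz": 1,"spin": 0},
  {"tx": 0,"ty": 0,"tz": 1,"spin": 0},
  {"tx": 0,"ty": 0,"tz": 1,"spin": 0},
  {"tx": 0,"ty": 0,"tz": 1,"spin": 0},
  {"tx": 0,"ty": 0,"tz": 0.4,"spin": 0},
  {"tx": 0,"ty": 0,"tz": 0,"spin": 0},
])

```text
time_s: 11.5
tcp_pos: [485.6, 114.8, 85.2]
ee_rot: [-180.0, 0.0, 102.1]
force: [0.1, -0.2, 0.7]
gripper_width: 0.3
finger_force: 0.0
```

```bash
python3 - <<'E'
from h import *
a=imaging.get_image("top");b=imaging.get_image("scene")
for n,i,r in(("top",a,(235,155,385,255)),("scene",b,(255,145,375,265))):
    for x in reds(n,i,r): print(n,*x[:3])
B=cv2.resize(b[125:245,260:400],(700,600),interpolation=cv2.INTER_CUBIC)
cv2.imwrite("pics/lead.png",B)
s=sensors.state();print(s["tcp_pos"],s["ee_rot"],s["force"])
E
```

```text
top 102 [318.4 217.8] [504.7  15.5]
scene 38 [328.  167.5] [499.3 140.8]
scene 121 [349.  171.6] [561.2 164.5]
scene 113 [305.5 196.9] [510.3   7.1]
scene 108 [332.7 203. ] [588.3  34.9]
[486.24030024 115.06674515  86.04761611] [1.79927742e+02 1.76459601e-02 1.02072994e+02] [-1.18239346 -0.29448177  0.19230162]
```

View pics/lead.png

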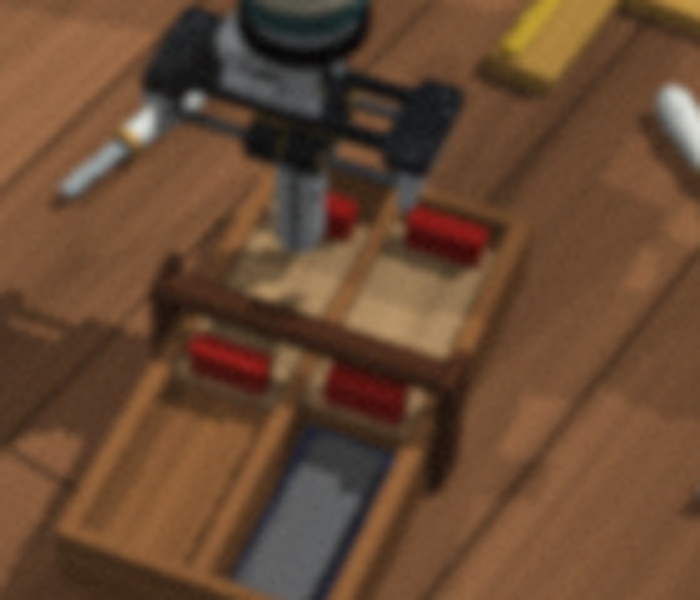

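The fingers at (300,230) are directly behind the red leading block at (340,215). The gripper's body is well above the rear blocks. I'll push gently through the catch.

drive_tool([
  {"tx": 0.4,"ty": 0,"tz": 0.1,"spin": 0},
  {"tx": 0.3,"ty": 0,"tz": 0,"spin": 0},
  {"tx": 0.2,"ty": 0,"tz": 0,"spin": 0},
  {"tx": 0.2,"ty": 0,"tz": 0,"spin": 0},
  {"tx": 0.15,"ty": 0,"tz": 0,"spin": 0},
  {"tx": 0.15,"ty": 0,"tz": 0,"spin": 0},
  {"tx": 0.15,"ty": 0,"tz": 0,"spin": 0},
  {"tx": 0,"ty": 0,"tz": 0,"spin": 0},
])

```text
time_s: 12.6
tcp_pos: [479.9, 143.5, 83.7]
ee_rot: [180.0, 0.3, 102.2]
force: [1.9, -8.2, 3.0]
gripper_width: 0.5
finger_force: 4.5
```

drive_tool([
  {"tx": 0.1,"ty": 0,"tz": 0,"spin": 0},
  {"tx": 0.1,"ty": 0,"tz": 0,"spin": 0},
  {"tx": 0.1,"ty": 0,"tz": 0,"spin": 0},
  {"tx": 0,"ty": 0,"tz": 0,"spin": 0},
])

```text
time_s: 13.1
tcp_pos: [478.0, 151.6, 83.5]
ee_rot: [180.0, -0.0, 102.1]
force: [1.4, -2.8, 0.7]
gripper_width: 0.7
finger_force: 1.3
```

```bash
cat > look.py <<'E'
from h import *
a=imaging.get_image("top");b=imaging.get_image("scene")
for n,i,r in(("top",a,(235,155,385,255)),("scene",b,(255,145,375,265))):
    for x in reds(n,i,r): print(n,*x[:3])
s=sensors.state();print(s["tcp_pos"],s["force"])
H=np.array([537.9,40.4]);t=np.radians(12.1);d=s["tcp_pos"][:2]-H
print("tcp box y",d@[-np.sin(t),np.cos(t)],"push",-s["force"][:2]@[-np.sin(t),np.cos(t)])
E
python3 look.py
```

```text
top 21 [307.2 220.4] [498.2  45.5]
scene 24 [331.4 162. ] [495.2 165.6]
scene 120 [348.8 171.4] [560.6 164.8]
scene 39 [308.8 193.1] [509.7  24.5]
scene 109 [332.8 203.1] [588.7  34.8]
[477.99566049 151.59485166  83.46829034] [ 1.66538838 -2.26076845  1.77815696]
tcp box y 121.28152352588948 push 2.55963781020799
```

The catch peaked at about 8 N and the force has dropped to 3 N, so roughly 9 mm remains. I'll creep up to the stop.

drive_tool([
  {"tx": 0.1,"ty": 0,"tz": 0,"spin": 0},
  {"tx": 0.1,"ty": 0,"tz": 0,"spin": 0},
  {"tx": 0.1,"ty": 0,"tz": 0,"spin": 0},
  {"tx": 0,"ty": 0,"tz": 0,"spin": 0},
])

```text
time_s: 13.7
tcp_pos: [476.3, 157.6, 83.3]
ee_rot: [-180.0, -0.0, 102.1]
force: [1.1, -1.4, -0.1]
gripper_width: 0.4
finger_force: 0.7
```

```bash
python3 look.py
```

```text
top 67 [306.  220.5] [497.8  48.7]
scene 24 [332.1 160.9] [494.4 171. ]
scene 119 [348.8 171.4] [560.5 164.7]
scene 107 [332.8 203.1] [588.6  34.9]
[476.0062573  157.5391461   83.23812028] [ 0.94978085 -1.68627381 -0.25017687]
tcp box y 127.51077081805843 push 1.8479019641021146
```

drive_tool([
  {"tx": 0.05,"ty": 0,"tz": 0,"spin": 0},
  {"tx": 0.05,"ty": 0,"tz": 0,"spin": 0},
  {"tx": 0,"ty": 0,"tz": 0,"spin": 0},
])

```text
time_s: 14.18
tcp_pos: [475.9, 158.2, 83.2]
ee_rot: [-179.9, 0.1, 102.1]
force: [2.3, -5.0, -0.3]
gripper_width: 0.3
finger_force: 2.6
```

drive_tool([
  {"tx": 0.05,"ty": 0,"tz": 0,"spin": 0},
  {"tx": 0,"ty": 0,"tz": 0,"spin": 0},
])

```text
time_s: 14.42
tcp_pos: [475.9, 158.3, 83.2]
ee_rot: [-179.9, 0.2, 102.2]
force: [2.4, -6.8, -0.1]
gripper_width: 0.4
finger_force: 3.9
```

It's stalled 15 mm past the catch with the force rising, so this is the stop. One more small press to confirm, then back off and check.

drive_tool([
  {"tx": 0.1,"ty": 0,"tz": 0,"spin": 0},
  {"tx": 0,"ty": 0,"tz": 0,"spin": 0},
])

```text
time_s: 14.68
tcp_pos: [475.8, 158.4, 83.3]
ee_rot: [-179.9, 0.4, 102.3]
force: [2.2, -12.4, -0.2]
gripper_width: 0.6
finger_force: 6.6
```

drive_tool([
  {"tx": -0.5,"ty": 0,"tz": 0,"spin": 0},
  {"tx": -0.5,"ty": 0,"tz": 0,"spin": 0},
  {"tx": 0,"ty": 0,"tz": -1,"spin": 0},
  {"tx": 0,"ty": 0,"tz": -1,"spin": 0},
  {"tx": 0,"ty": 0,"tz": -1,"spin": 0},
  {"tx": 0,"ty": 0,"tz": -1,"spin": 0},
  {"tx": 0,"ty": 0,"tz": -1,"spin": 0},
  {"tx": 0,"ty": 0,"tz": -1,"spin": 0},
  {"tx": 0,"ty": 0,"tz": -1,"spin": 0},
])

```text
time_s: 15.8
tcp_pos: [479.2, 142.9, 223.9]
ee_rot: [-180.0, -0.1, 102.1]
force: [-0.0, 0.5, -0.1]
gripper_width: 0.6
finger_force: 0.0
```

drive_tool([
  {"tx": -1,"ty": -1,"tz": 0,"spin": 0},
  {"tx": -1,"ty": -1,"tz": 0,"spin": 0},
  {"tx": -1,"ty": -1,"tz": 0,"spin": 0},
  {"tx": -1,"ty": -1,"tz": 0,"spin": 0},
  {"tx": -1,"ty": -0.5,"tz": 0,"spin": 0},
  {"tx": -1,"ty": -0.5,"tz": 0,"spin": 0},
  {"tx": -1,"ty": 0,"tz": 0,"spin": 0},
  {"tx": -1,"ty": 0,"tz": 0,"spin": 0},
  {"tx": -1,"ty": 0,"tz": 0,"spin": 0},
  {"tx": -1,"ty": 0,"tz": 0,"spin": 0},
])

```text
time_s: 17.05
tcp_pos: [423.7, -74.1, 223.4]
ee_rot: [180.0, -0.1, 102.1]
force: [-0.1, 0.2, 0.5]
gripper_width: 0.6
finger_force: 0.0
```

drive_tool([
  {"tx": -1,"ty": 0,"tz": 0,"spin": 0},
  {"tx": -1,"ty": 0,"tz": 0,"spin": 0},
  {"tx": -1,"ty": 0,"tz": 0,"spin": 0},
  {"tx": -1,"ty": 0,"tz": 0,"spin": 0},
  {"tx": -1,"ty": 0,"tz": 0,"spin": 0},
  {"tx": -1,"ty": 0,"tz": 0,"spin": 0},
  {"tx": 0,"ty": 0,"tz": 0,"spin": 0},
])

```text
time_s: 17.92
tcp_pos: [449.4, -192.7, 223.3]
ee_rot: [-180.0, 0.0, 102.0]
force: [-0.7, 0.1, -0.4]
gripper_width: 0.4
finger_force: 0.0
```

```bash
python3 look.py; python3 - <<'E'
from h import *
a=imaging.get_image("top")
cv2.imwrite("pics/end.png",cv2.resize(a[150:260,230:390],None,fx=5,fy=5,interpolation=cv2.INTER_CUBIC))
E
```

```text
top 105 [260.  199.5] [555.6 171.9]
top 67 [305.9 220.2] [498.8  48.9]
top 101 [258.2 230.8] [471.6 175.8]
scene 108 [326.9 159.2] [477.  167.2]
scene 119 [348.8 171.4] [560.5 164.8]
scene 107 [332.9 203.2] [589.   34.7]
[ 448.76201318 -191.06442064  223.26215547] [-0.02826705 -0.70406319  0.46642517]
tcp box y -207.63705370950876 push 0.6824958873179588
```

View pics/end.png

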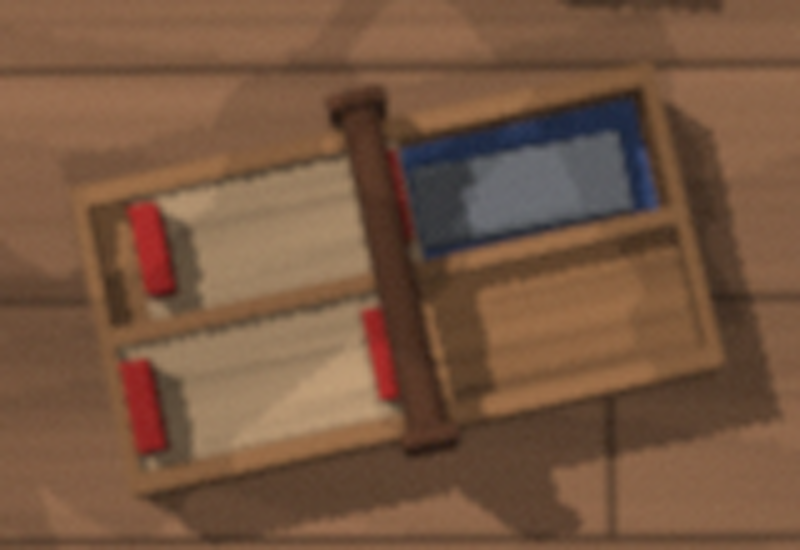

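The front cover is shut against the left end wall, with its leading block at (143,405) in the picture and box y ≈ 146. The stone's compartment is open at (530,190). The rear block measures the same as before, so the box hasn't moved.

```bash
python3 -c "
from rig import manip
print(manip.finish_job())"
```

```text
the job is handed in; nothing more can be done
None
```

The gouge's cover is pushed past its click catch and shut against the end wall, the stone's compartment is still open, the box measured unmoved, and the job was handed in at about 18 s.

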